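# Pop open the push-to-open cupboard on the gaming desk

### The arm

A 6-joint arm with a two-finger parallel gripper is mounted at the origin on the work surface. World frame = base frame: x ahead of the robot, y to its left, z up, the work surface at z = 0. Lengths are in mm, angles in rad, forces in N, time in s.
With the tool pointing down it reaches from about 325 to 900 mm from the base axis. Payload 6.1 kg.
Tool frame: the origin (TCP) lies between the finger pads; the fingertips stand 11 mm ahead of it and the grasp point (between the pads) lies 8 mm behind it; y points along the fingers, x is the direction in which the jaws open and shut, and the axes are right-handed (so a half turn about y gives the same grasp; the last joint's range is limited). The gripper opens to 87 mm and grips with 3 to 60 N. Pads are 19 mm wide; open, the fingers measure 117 mm over their backs; the gripper's body (75 mm by 190 mm) begins 51 mm behind the grasp point.
Start: joints at [-1.397, 0.22, 1.526, -0, 1.395, -0.126], TCP at [184.574, -597.117, 233.538] pointing down, gripper open.
Joint ranges: [-2.98, 2.98], [-0.91, 2.08], [0.09, 2.57], [-1.24, 4.39], [0.2, 2.65], [-2.68, 2.68]. Speed limits (rad/s): [2.57, 2.57, 3.01, 3.14, 3.14, 3.14].

### API

Orientations are given as a unit quaternion [x, y, z, w].
In Python, from bench import * gives the robot as it stands. The module is installed in compiled form; this text tells all that it offers. Calls block until the motion is done:
- move_pose(position, orientation): joint-space move of the TCP to a pose.
- move_linear(position, rot=None, rate=150, until_force=None): straight line of the TCP; rot=None keeps the orientation; rate is the mean speed in mm/s. With until_force (N) it stops when the force on the tool has changed by that much, and returns True; else False.
- move_j(angles): joint-space move.
- move_gripper(opening, newtons=None): opening from 0.0 (shut) to 1.0 (fully open); newtons is the grip in N (None keeps the last); returns when the fingers have stopped.
- wait(seconds).
- solve_ik(position, orientation): joint angles nearest the present ones, or None.
- get_image(name): name is "scene" or "top"; returns the picture (480x640x3 uint8, red, green, blue); there is no depth.
- camera_params(name): a dict with "vertical_fov" (degrees; the focal length in pixels is half the picture's height over the tangent of half this angle, whatever the lens; pixels are square), "cx", "cy" (the principal point, pixels), "extrinsics" (4x4, takes a point from camera to world coordinates). Camera axes: x right, y up, looking along -z (the intrinsics and any distortion apply to the point x, -y, -z); pixel columns grow to the right and rows downward; lengths in mm; the calibration is good to about 2 mm. A picture is of the moment at which its call begins. camera_params takes no time and is no camera call.
A pose or a line that the arm cannot do raises PlanningError and nothing moves.
- job_done(): hands the job in, once; it reports no verdict.
Readings, each from a call of its own:
- current_time(): time.
- current_joints(): joint angles.
- current_qd(): joint speeds.
- current_joint_torque(): joint torques, N m.
- current_tcp_pos(): TCP position.
- current_orientation(): TCP orientation.
- current_wrist_force(): force on the tool from outside, world axes, zero at the start.
- current_torque(): the same for the moment, N m.
- current_finger_gap(): opening from 0.0 (shut) to 1.0 (fully open).
Only numpy, scipy, OpenCV 4.12 (cv2) and the standard library are available. Lean on these libraries where they do the work, as an engineer would, in place of code of your own. Each camera call takes 0.05 s, during which the arm holds its last target.

### The job

Open the wider of the two low cupboards with the fingertips, gripping nothing: press its door in near the free edge until the push catch lets go, then take the fingers away so that the spring brings it ajar and it rests there a moment untouched. Then push the ajar door from behind until it stands wide open, about square to the cupboard, and come away. Leave the narrow cupboard shut, and the mug, bowl, controller and stand where they are.

Things in the scene. Friction and masses are not known exactly. Their poses are not given: they have to be found in the camera images.
- wide: Wider low plywood cupboard, fixed, 160 wide (y) x 130 deep (x) x 95 mm tall. Origin: centre of underside; +x leaves by its door side, away from the robot (yaw up to 0.25 rad). White handleless door, shut: inner face at x=72 mm, outer face at x=88, z 4 to 93, 7 mm clear of the carcass front (x=65). Vertical hinge at x=72, y=+78; free edge at y=-78.
- wide_door (a joint): wide door's angle, rad: 0 shut on its push catch, -0.045 pressed in to a firm stop, positive swinging out, stop 1.75; 1.57 is square to the cupboard. Near the free edge the catch takes about 4 N and lets go some 4 mm in (press to 7-10 N). Let go, it swings out in a second to about 0.45 and rests (free edge 68 mm out). Beyond, it turns freely and stays where left (0.3 N).
- wide_hinge (a point): on the wide door's hinge axis at mid height of the door (48.5 mm over the desk), in the plane of its inner face; fixed. Opening swings the free edge towards the cupboard's +x, then +y. The catch does not latch again once released.
- wide_edge (a point): middle of the wide door's free vertical edge, 48.5 mm over the desk, half way through the 16 mm thickness, 156 mm from the hinge axis; moves with the door. The outer half of the door is a panel 4 mm smaller at its free, upper and lower edges. The catch's spring plunger pushes the inner face low down (20 mm over the desk), 60 mm from the hinge: keep fingers nearer the free edge
- narrow: Narrower low plywood cupboard, fixed, 100 wide (y) x 130 deep (x) x 95 mm tall. Origin: centre of underside; +x leaves by its door side, away from the robot (yaw up to 0.25 rad). White handleless door, shut: inner face at x=72 mm, outer face at x=88, z 4 to 93, 7 mm clear of the carcass front (x=65). Vertical hinge at x=72, y=+48; free edge at y=-48.
- narrow_door (a joint): angle of the narrow cupboard's door, rad: 0 shut, positive open; it has the same push catch and must stay shut
- mug: stainless steel mug, 78 mm across, 95 mm tall, handle at its +y, loose; origin at the centre of its underside
- bowl: small white ceramic bowl, 110 mm across the rim, 45 mm tall, loose; origin at the centre of its underside
- controller: purple plastic game controller lying flat, about 100 x 155 x 41 mm, loose; origin at the centre of its underside
- stand: clear acrylic stand, foot 90 x 100 mm, upright plate to about 97 mm, loose; origin at the centre of its underside
Things that resemble listed ones, but are neither listed nor needed, are in the scene too. Leave any blue or red look-alike of the wide alone.

How it is judged:
By the outcome, as a careful person would: the job done as asked, in the order asked, and still so for the second after the job is handed in, with the robot touching nothing.
It also fails if it takes over 45 s, if anything falls off the work surface, if the arm or the gripper's body presses on something with over 40 N, if the wrist force passes 120 N, or if a joint passes its speed limit or range.

## Working session

There is one attempt and no reset: what is moved stays moved. The work goes in short steps, each a Python script; the robot and the scene stay as the last script left them, time stands still between calls to the robot, and variables do not carry over. Pictures are saved under pics/ and viewed, and the job is handed in when it is done.

```bash
mkdir -p pics; python3 - <<'E'
from bench import *
import cv2
for n in ("scene","top"):
    im=get_image(n); cv2.imwrite(f"pics/{n}0.png",im[:,:,::-1])
    print(n,camera_params(n))
print(current_time(),current_orientation())
E
```

```text
scene {'vertical_fov': 42.9115481533215, 'cx': 321.5163265400369, 'cy': 234.05466715720044, 'extrinsics': array([[ 8.61138195e-01, -3.31827297e-01,  3.85138487e-01,
         1.37006058e+03],
       [ 5.08306130e-01,  5.74112683e-01, -6.41887455e-01,
        -1.41577380e+03],
       [-8.11711103e-03,  7.48522059e-01,  6.63060209e-01,
         1.45014546e+03],
       [ 0.00000000e+00,  0.00000000e+00,  0.00000000e+00,
         1.00000000e+00]])}
top {'vertical_fov': 49.6174123503871, 'cx': 318.3337377047571, 'cy': 230.8222135889725, 'extrinsics': array([[ 2.28744590e-02,  9.97286389e-01, -6.99758293e-02,
         4.68534289e+02],
       [-9.99713471e-01,  2.23240435e-02, -8.63784061e-03,
        -1.13688165e+02],
       [-7.05225742e-03,  7.01533651e-02,  9.97511289e-01,
         1.60883420e+03],
       [ 0.00000000e+00,  0.00000000e+00,  0.00000000e+00,
         1.00000000e+00]])}
0.1 [-0.56863732  0.42017023 -0.41928509  0.56948098]
```

View pics/scene0.png

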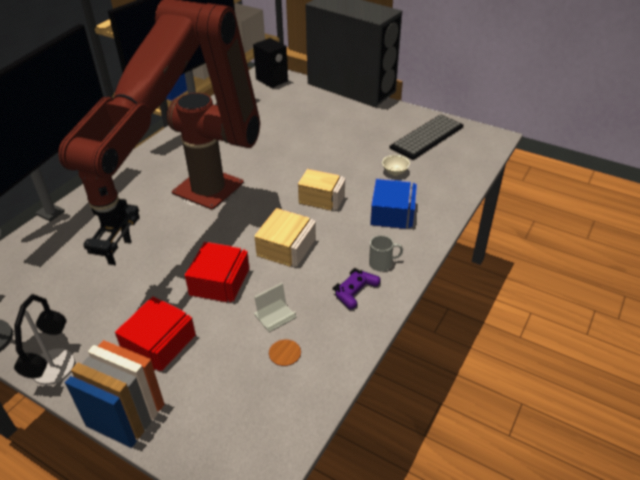

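View pics/top0.png

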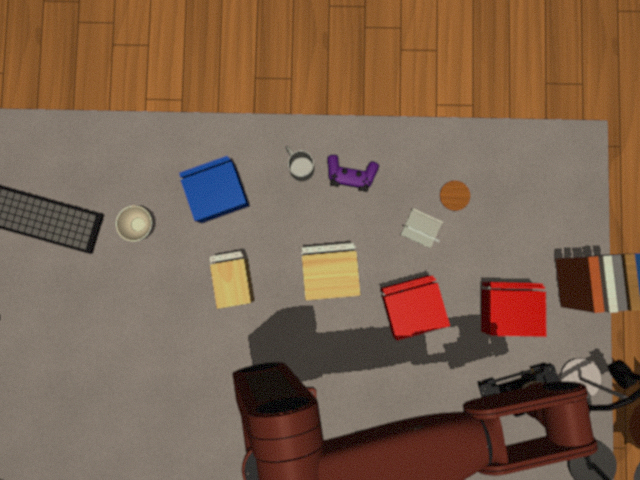

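```bash
python3 - <<'E'
import cv2
im=cv2.imread("pics/top0.png")
c=im[225:315,285:385]; cv2.imwrite("pics/top_c.png",cv2.resize(c,None,fx=6,fy=6,interpolation=cv2.INTER_CUBIC))
im=cv2.imread("pics/scene0.png")
c=im[200:275,245:325]; cv2.imwrite("pics/scene_c.png",cv2.resize(c,None,fx=8,fy=8,interpolation=cv2.INTER_CUBIC))
E
```

```text
(no output)
```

View pics/top_c.png

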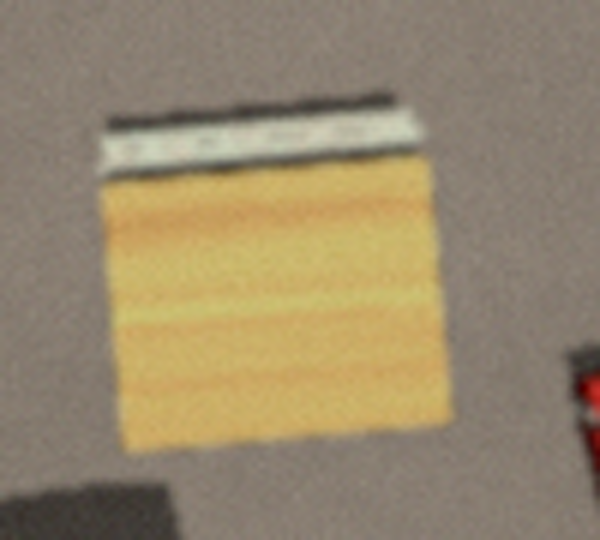

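View pics/scene_c.png

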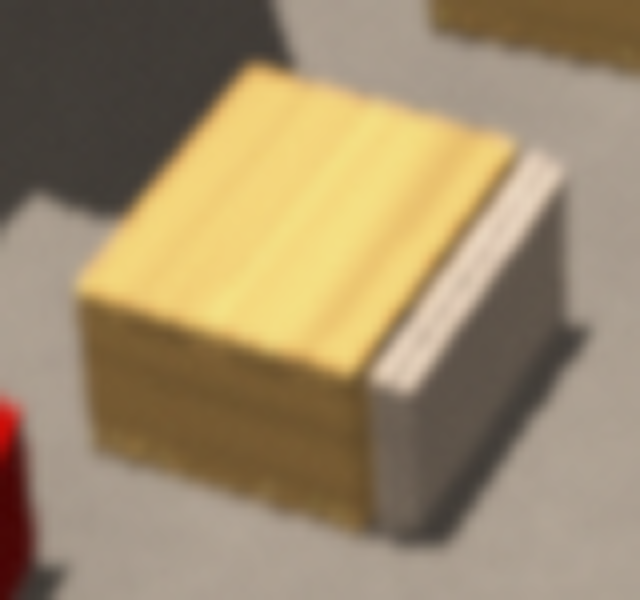

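```bash
cat > h.py <<'E'
import numpy as np
from bench import camera_params
def ray(n,u,v,z):
    p=camera_params(n);f=240/np.tan(np.radians(p['vertical_fov']/2));E=p['extrinsics']
    d=E[:3,:3]@np.array([(u-p['cx'])/f,-(v-p['cy'])/f,-1]);o=E[:3,3]
    return o+d*(z-o[2])/d[2]
E
python3 - <<'E'
from h import *
from bench import *
L=np.array([[65,80],[65,-80],[-65,-80],[-65,80]],float)
T=[(102,185),(430,158),(453,423),(125,452)]
S=[(515,140),(352,378),(78,290),(252,62)]
def fit(P):
    c=P.mean(0);A=L-L.mean(0);B=P-c
    th=np.arctan2((A[:,0]*B[:,1]-A[:,1]*B[:,0]).sum(),(A*B).sum())
    R=np.array([[np.cos(th),-np.sin(th)],[np.sin(th),np.cos(th)]])
    print("pose",c.round(1),th.round(3),"res",(B-A@R.T).round(1).tolist())
PT=np.array([ray("top",285+(a+.5)/6-.5,225+(b+.5)/6-.5,95)[:2] for a,b in T]); fit(PT)
PS=np.array([ray("scene",245+(a+.5)/8-.5,200+(b+.5)/8-.5,95)[:2] for a,b in S]); fit(PS)
for n,q in {"mug":(301,165),"ctrl":(352,172),"stand":(422,228),"bowl":(134,223),"narrow":(230,280),"red":(415,305),"reddoor_corner":(383,290)}.items(): print(n,ray("top",*q,40).round())
print("door of wide ends",ray("top",285+102/6,225+150/6,93).round(),ray("top",285+415/6,225+125/6,93).round())
from scipy.spatial.transform import Rotation as R
print(R.from_quat(current_orientation()).as_matrix().round(3))
E
```

```text
pose [ 446.1 -139.8] 0.108 res [[-0.3, -0.1], [-0.8, -0.0], [0.8, 0.6], [0.4, -0.5]]
pose [ 446.7 -136.7] 0.116 res [[-1.8, 0.4], [1.1, -3.4], [1.7, -0.2], [-0.9, 3.1]]
mug [779. -43.  40.]
ctrl [ 761. -199.   40.]
stand [ 594. -414.   40.]
bowl [590. 461.  40.]
narrow [424. 163.  40.]
red [ 362. -395.   40.]
reddoor_corner [ 405. -298.   40.]
door of wide ends [518. -54.  93.] [ 533. -206.   93.]
[[ 0.295 -0.     0.955]
 [-0.955  0.002  0.295]
 [-0.002 -1.     0.   ]]
```

```bash
cat >> h.py <<'E'
from bench import *
from scipy.spatial.transform import Rotation as R
C=np.array([446.4,-138.8]); YAW=0.110; Z=62
def W(x,y,z=Z):
    c,s=np.cos(YAW),np.sin(YAW); return [C[0]+c*x-s*y,C[1]+s*x+c*y,z]
def Q(th=0):
    a=YAW+th; ex=np.array([np.cos(a),np.sin(a),0]); ey=np.array([-np.sin(a),np.cos(a),0])
    return R.from_matrix(np.c_[-ey,[0,0,-1],ex]).as_quat().tolist()
def D(th,r,g):   # door frame: r along door, g from inner face outward(+)/behind(-)
    d=np.array([np.sin(th),-np.cos(th)]);n=np.array([np.cos(th),np.sin(th)])
    return W(*(np.array([72,78])+r*d+g*n))
E
python3 - <<'E'
from h import *
for p,q in [(W(130,-54,200),Q()),(W(130,-54),Q()),(W(90,-54),Q()),(W(225,-54),Q()),(W(225,-140),Q(.45)),(W(98,-140),Q(.45)),(W(98,-55),Q(.45))]+[(D(t,130,-9.5),Q(t)) for t in (.45,.8,1.2,1.4,1.57)]+[(D(1.57,130,-60),Q(1.57))]:
    s=solve_ik(p,q); print(np.round(p),None if s is None else np.round(s,2))
E
```

```text
[ 582. -178.  200.] [-0.43  0.21  1.61 -0.    1.33  1.03]
[ 582. -178.   62.] [-0.43  0.36  1.7  -0.    1.08  1.03]
[ 542. -183.   62.] [-0.46  0.28  1.8  -0.    1.06  1.  ]
[ 676. -168.   62.] [-0.36  0.54  1.45 -0.    1.15  1.1 ]
[ 685. -253.   62.] [-0.46  0.62  1.34 -0.    1.19  0.55]
[ 559. -267.   62.] [-0.57  0.38  1.67 -0.    1.09  0.44]
[ 550. -183.   62.] [-0.46  0.3   1.78 -0.    1.07  0.55]
[ 570. -169.   62.] [-0.42  0.33  1.74 -0.    1.07  0.59]
[ 606. -141.   62.] [-0.35  0.39  1.66 -0.    1.09  0.31]
[633. -96.  62.] [-0.27  0.42  1.61 -0.    1.11 -0.01]
[639. -71.  62.] [-0.23  0.43  1.61 -0.    1.11 -0.17]
[640. -49.  62.] [-0.2   0.43  1.61 -0.    1.11 -0.31]
[645. -99.  62.] [-0.27  0.45  1.58 -0.    1.12 -0.38]
```

```bash
python3 - <<'E'
from h import *
import cv2
move_gripper(0.0,10)
move_pose(W(135,-54,200),Q()); move_linear(W(135,-54),rate=120)
print(current_time(),current_tcp_pos(),current_finger_gap(),np.round(current_wrist_force(),1))
cv2.imwrite("pics/s1.png",get_image("scene")[:,:,::-1]);cv2.imwrite("pics/t1.png",get_image("top")[:,:,::-1])
E
```

```text
5.0167 [ 587.30521404 -177.98888272   63.07065313] 0.006729354793571888 [ 0.5  0.4 -0.7]
```

```bash
python3 - <<'E'
import cv2,numpy as np
a=cv2.imread("pics/s1.png")[150:310,230:410];b=cv2.imread("pics/t1.png")[150:310,270:450]
a=cv2.resize(a,(400,356));b=cv2.resize(b,(400,356));cv2.imwrite("pics/c1.png",np.hstack([a,b]))
E
```

```text
(no output)
```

View pics/c1.png

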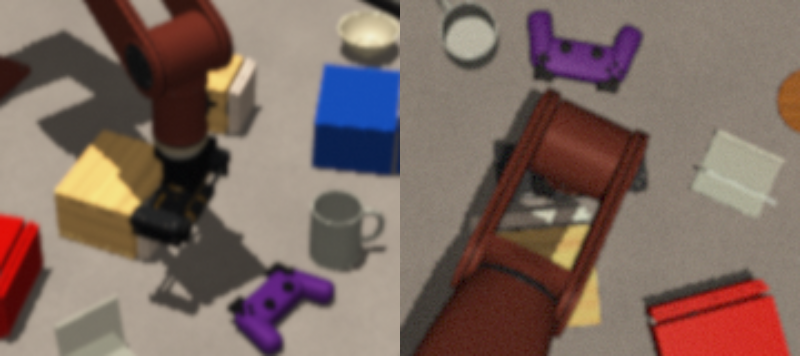

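The gripper stands clear just in front of the wide door, over its free-edge half. Now I press and retreat.

```bash
python3 - <<'E'
from h import *
import cv2
def loc():
    p=np.array(current_tcp_pos())[:2]-C;c,s=np.cos(YAW),np.sin(YAW)
    return np.round([c*p[0]+s*p[1],-s*p[0]+c*p[1]],1)
print("start",loc())
move_linear(W(108,-54),rate=60,until_force=4); print(loc(),np.round(current_wrist_force(),1))
r=move_linear(W(84,-54),rate=10,until_force=8)
print(r,loc(),np.round(current_wrist_force(),1),current_time())
wait(0.2); print(loc(),np.round(current_wrist_force(),1))
if r:
    move_linear(W(225,-54),rate=250); print(loc(),current_time())
    wait(1.5)
    cv2.imwrite("pics/s2.png",get_image("scene")[:,:,::-1]);cv2.imwrite("pics/t2.png",get_image("top")[:,:,::-1])
E
python3 - <<'E'
import cv2,numpy as np
a=cv2.imread("pics/s2.png")[150:310,230:410];b=cv2.imread("pics/t2.png")[150:310,270:450]
a=cv2.resize(a,(400,356));b=cv2.resize(b,(400,356));cv2.imwrite("pics/c2.png",np.hstack([a,b]))
E
```

```text
start [135.7 -54.4]
[107.9 -54.2] [ 0.2  0.1 -0.9]
True [ 92.4 -54.5] [ 2.5 -0.   0.8] 7.275
[ 92.5 -54.6] [ 1.9 -0.5  1.8]
[223.3 -53.5] 8.1583
```

View pics/c2.png

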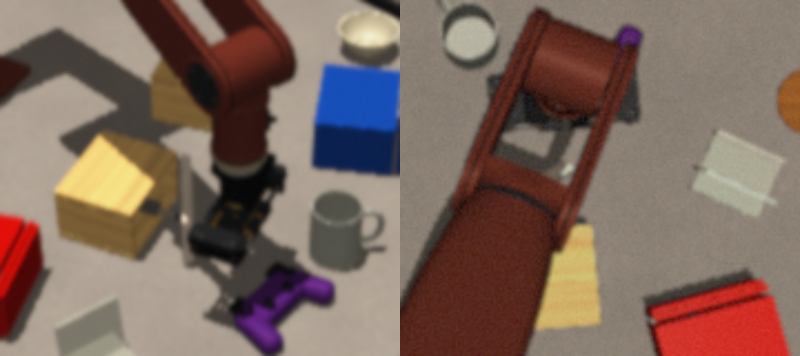

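The door is ajar with daylight between it and the fingers (edge near (187,210) in the left crop). Next I go round the free edge to get behind it.

```bash
python3 - <<'E'
from h import *
import cv2
print(np.round(current_wrist_force(),1))
move_linear(W(215,-145),rot=Q(.45),rate=150)
move_linear(W(98,-145),rate=150)
cv2.imwrite("pics/s3a.png",get_image("scene")[:,:,::-1])
r=move_linear(W(98,-60),rate=100,until_force=8)
print(r,current_tcp_pos(),np.round(current_wrist_force(),1),current_time())
cv2.imwrite("pics/s3.png",get_image("scene")[:,:,::-1])
E
python3 - <<'E'
import cv2,numpy as np
a=cv2.imread("pics/s3a.png")[150:310,230:410];b=cv2.imread("pics/s3.png")[150:310,230:410]
a=cv2.resize(a,(400,356));b=cv2.resize(b,(400,356));cv2.imwrite("pics/c3.png",np.hstack([a,b]))
E
```

```text
[ 0.3 -0.2 -0.5]
False [ 550.64379322 -188.13837295   62.21297935] [ 1.   0.3 -0.2] 12.5
```

View pics/c3.png

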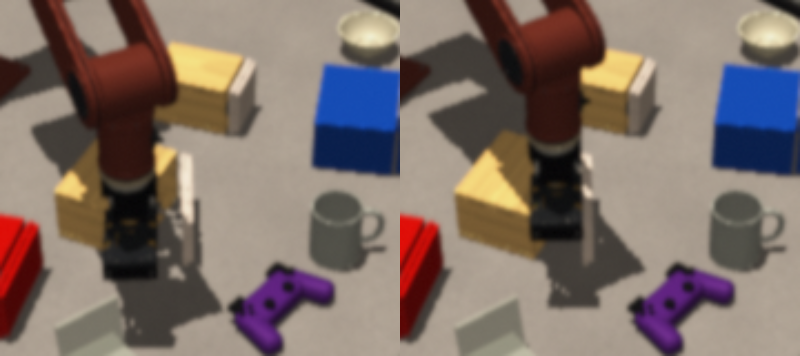

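```bash
python3 - <<'E'
from h import *
import cv2
move_linear(D(.4,130,-12),rate=60,rot=Q(.4))
for t in np.linspace(.55,1.56,7):
    r=move_linear(D(t,130,-10.4),rot=Q(t),rate=50 if t<1.5 else 35,until_force=15)
    print(round(t,2),r,np.round(current_wrist_force(),1),round(current_time(),2))
    if r: break
cv2.imwrite("pics/s4.png",get_image("scene")[:,:,::-1]);cv2.imwrite("pics/t4.png",get_image("top")[:,:,::-1])
E
python3 - <<'E'
import cv2,numpy as np
a=cv2.imread("pics/s4.png")[150:310,230:410];b=cv2.imread("pics/t4.png")[150:310,270:450]
a=cv2.resize(a,(400,356));b=cv2.resize(b,(400,356));cv2.imwrite("pics/c4.png",np.hstack([a,b]))
E
```

```text
0.55 False [-0.6  0.1  0.2] 13.59
0.72 False [ 0.9 -0.5 -0.2] 14.18
0.89 False [ 0.1  0.2 -1. ] 14.78
1.06 False [ 0.5 -1.3  0.5] 15.37
1.22 False [ 0.2 -0.1  0.2] 15.96
1.39 False [-0.1  0.5 -0.1] 16.55
1.56 False [0.1 0.2 0.6] 17.32
```

View pics/c4.png

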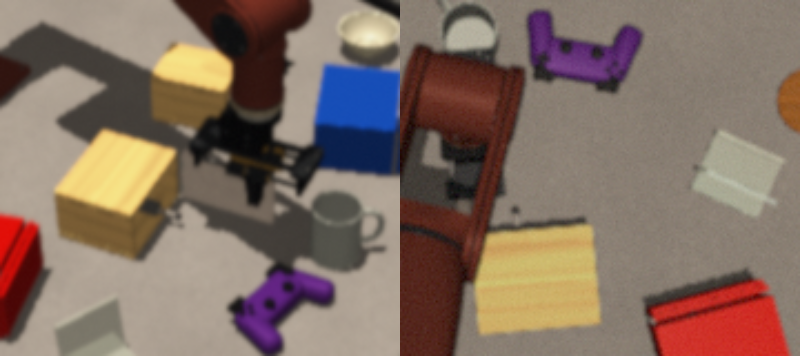

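Door is pushed round to about square. Now I back away along −y and up, then look.

```bash
python3 - <<'E'
from h import *
import cv2
move_linear(D(1.56,130,-70),rate=80)
p=D(1.56,130,-70,);move_linear([p[0],p[1],230],rate=150)
move_pose([400,-480,260],Q(0))
print(current_time())
cv2.imwrite("pics/s5.png",get_image("scene")[:,:,::-1]);cv2.imwrite("pics/t5.png",get_image("top")[:,:,::-1])
E
python3 - <<'E'
import cv2,numpy as np
b=cv2.imread("pics/t5.png")[160:310,280:380];cv2.imwrite("pics/t5c.png",cv2.resize(b,None,fx=4,fy=4,interpolation=2))
E
```

```text
21.2167
```

View pics/s5.png

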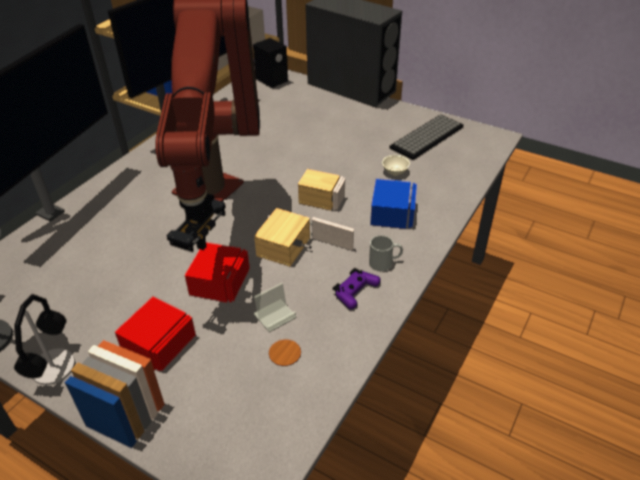

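View pics/t5c.png

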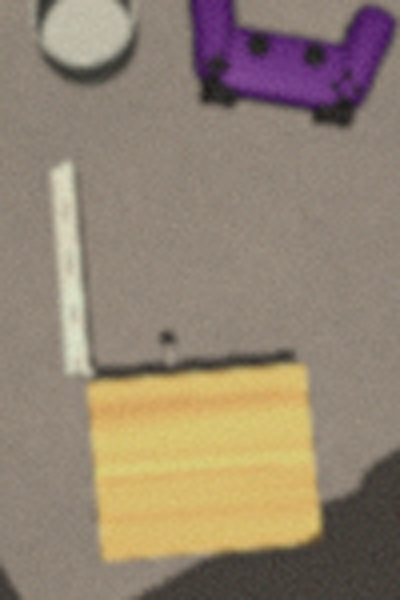

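View pics/t5.png

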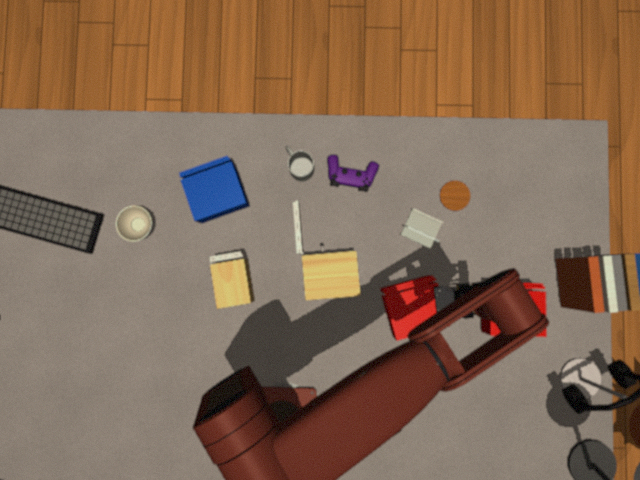

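The top view shows the wide door parallel to the cupboard's sides. Its inner edge runs (292,200) to (297,252), which is square within about 0.02 rad. The narrow door is shut, and the mug (301,165), controller (352,172), stand (422,228) and bowl (134,223) are where they started.

```bash
python3 - <<'E'
from bench import *
print(current_time(),current_wrist_force()); job_done()
E
```

```text
21.3167 [ 0.3843867   0.46877409 -0.29510177]
the job is handed in; nothing more can be done
```

The wide cupboard's door is open, about square to the cupboard, and I handed the job in at 21.3 s.

- **Press:** With closed fingers I pressed the door in 132 mm from the hinge until the force had changed by 8 N, then backed off. The door sprang ajar and stood for over a second with nothing touching it.
- **Push:** I went round the free edge and pushed the door from behind to about 1.56 rad, then backed away and up. The wrist force, read at the end of each step, never showed more than about 2 N during the push.
- **Last pictures:** The door stands parallel to the cupboard's sides within about 0.02 rad, as read off the picture. The narrow door is shut. The mug, bowl, controller and stand are at the same pixel positions as at the start. The arm is clear of everything.
- **Disagreements:** The two cameras differed by about 3 mm in y on the cupboard's position. The force read about 2 N just after the press stopped, below the 8 N trigger, but the catch had let go, as the pictures confirmed. No check failed.

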